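# Make up the bedside kit and the travel kit

## Task

Make up two kits: on the long three-bay aluminium tray, counting from the end with the handle, put the turquoise cup in the first bay, the wooden pill box in the second and the squat jar in the third; on the short two-bay wooden tray put the clear bottle in the bay next to the handle and the slim black case in the other bay. Each thing stands upright in the middle of its bay, as it stood before, with the pill box and the case lying straight across the tray. Leave the pepper mill standing where it is among the stock.

Things in the scene. Friction and masses are not known exactly. Their poses are not given: they have to be found in the camera images.
- tray_alu: Long fixed aluminium tray, 325 (x) x 126 (y) mm, three square bays in a row. Origin: centre of its underside, on the worktop. x runs lengthways, away from the loop handle, which sticks out 30 mm at the -x end. Bay centres at x = -105 (by the handle), 0 and +105 mm, y = 0. Heights above the worktop: bay floors 3 mm, outer rim (5 mm thick) 8 mm, ribs between bays (4 mm thick) 7 mm.
- tray_wood: Short fixed wooden tray, 220 (x) x 126 (y) mm, two square bays. Origin: centre of its underside, on the worktop. x runs lengthways, away from the loop handle, which sticks out 30 mm at the -x end. Bay centres at x = -52.5 (by the handle) and +52.5 mm, y = 0. Heights above the worktop: bay floors 3 mm, outer rim (5 mm thick) 8 mm, rib (4 mm thick) 7 mm.
- cup_mid (a point): Open turquoise silicone cup, rigid, 80 mm high, 56 mm across at the foot and 62 mm at the rim, standing mouth up. The point is on its axis half-way up, 40 mm above its underside. Its z axis points up.
- bottle_mid (a point): Clear plastic bottle with a paper band and a white screw cap, 95 mm high; body 46 mm across up to 72 mm height, cap 30 mm across. The point is on its axis half-way up, 47.5 mm above its underside. Its z axis points up.
- jar_mid (a point): Squat white porcelain jar with a flat aluminium lid (fixed to it), 40 mm high, 54 mm across, lid 56 mm across (the top 12 mm). The point is on its axis half-way up, 20 mm above its underside. Its z axis points up.
- pillbox_mid (a point): Light wooden pill box with a closed lid (fixed), 80 (x) x 50 (y) x 35 (z) mm. The point is its centre, 17.5 mm above its underside; x runs along its long side. In the kit its long side lies across the tray, along the tray's y axis (either way round). Its z axis points up.
- case_mid (a point): Slim black plastic thermometer case, closed, 100 (x) x 28 (y) x 32 (z) mm. The point is its centre, 16 mm above its underside; x runs along its long side. In the kit its long side lies across the tray, along the tray's y axis (either way round). Its z axis points up.
- mill_mid (a point): Dark wooden pepper mill, 115 mm high, up to 50 mm across, loose and standing among the stock; not part of a kit, to be left alone. The point is on its axis half-way up.
There are look-alikes about, which are no part of the job. Leave any blue look-alike of the part that bears bottle_mid alone. Of the things like the part that bears pillbox_mid, leave any that is yellow; of the rest the larger one is meant.

How it is judged:
At the end, for the whole second after the job is handed in: Aluminium tray from handle: cup, pill box, jar; wooden tray: bottle, case. Centres within 15 mm of the bay centre along tray x and y, standing on the bay floor (4 mm), upright within 0.12 rad, long sides of pill box and case across the tray within 0.26 rad, all at rest (x of cup_mid in the frame of tray_alu between -0.12 and -0.09 m and y of cup_mid in the frame of tray_alu between -0.015 and 0.015 m and z of cup_mid in the frame of tray_alu between 0.039 and 0.047 m and angle between each of cup_mid, pillbox_mid, jar_mid, bottle_mid, case_mid's own z axis and vertical below 0.12 rad and linear speed of each of cup, pillbox, jar, bottle, case below 0.02 m/s and x of pillbox_mid in the frame of tray_alu between -0.015 and 0.015 m and y of pillbox_mid in the frame of tray_alu between -0.015 and 0.015 m and z of pillbox_mid in the frame of tray_alu between 0.0165 and 0.0245 m and angle between the x axis of pillbox_mid and the y axis of tray_alu, either way round below 0.26 rad and x of jar_mid in the frame of tray_alu between 0.09 and 0.12 m and y of jar_mid in the frame of tray_alu between -0.015 and 0.015 m and z of jar_mid in the frame of tray_alu between 0.019 and 0.027 m and x of bottle_mid in the frame of tray_wood between -0.0675 and -0.0375 m and y of bottle_mid in the frame of tray_wood between -0.015 and 0.015 m and z of bottle_mid in the frame of tray_wood between 0.0465 and 0.0545 m and x of case_mid in the frame of tray_wood between 0.0375 and 0.0675 m and y of case_mid in the frame of tray_wood between -0.015 and 0.015 m and z of case_mid in the frame of tray_wood between 0.015 and 0.023 m and angle between the x axis of case_mid and the y axis of tray_wood, either way round below 0.26 rad); the robot touches nothing.
It fails at once if the pepper mill is pushed more than 20 mm or knocked over (distance of mill_mid from where it was at the start of the episode above 0.02 m or angle between mill_mid's own z axis and vertical above 0.4 rad).
It also fails if it takes over 144 s, if anything falls off the work surface, if the arm or the gripper's body presses on something with over 40 N, if the wrist force passes 120 N, or if a joint passes its speed limit or range.

## Robot

A 6-joint arm with a two-finger parallel gripper is mounted at the origin on the work surface. World frame = base frame: x ahead of the robot, y to its left, z up, the work surface at z = 0. Lengths are in m, angles in rad, forces in N, time in s.
With the tool pointing down it reaches from about 0.25 to 0.775 m from the base axis. Payload 4 kg.
Tool frame: the origin (TCP) lies at the very end of the fingers, on their centre line; the grasp point (between the pads) lies 19 mm behind it (robot.hold_point_z is the distance from the TCP to the grasp point, in m); z points along the fingers, y is the line along which they close (so a half turn about z gives the same grasp; the last joint's range is limited). The gripper opens to 94 mm and grips with 3 to 60 N. Pads are 16 mm wide; open, the fingers measure 119 mm over their backs; the gripper's body (75 mm by 177 mm) begins 78 mm behind the grasp point.
Start: joints at [1.243, 0.087, 1.371, -0, 1.684, -0.103], TCP at [0.123, 0.536, 0.206] pointing down, gripper open.
Joint ranges: [-3.1, 3.1], [-0.76, 2.03], [0.27, 2.55], [-1.08, 4.22], [0.17, 2.65], [-2.57, 2.57]. Speed limits (rad/s): [2.79, 2.79, 3.14, 3.14, 3.14, 3.14].

## Interface

Orientations are given as [roll, pitch, yaw] about the fixed x, y, z axes, in that order (R = Rz(yaw) Ry(pitch) Rx(roll)).
In Python, from bench import robot gives the robot as it stands.
- The arm moves only by the tool carry_out, never from a script. Its argument "steps" is a list of rows, each a list of 3 entries, a list of its own where there are three numbers: the shift along the tool's x, y, z in m, then the turn about the tool's z in units of 10 degrees (1.0 is 10 degrees), then the closure, from -1 (fully open) to 1 (shut). In form: [[[tx, ty, tz], roll, jaw], ...]. A call has 1 to 10 rows; each row is the pose to reach, as a shift and turn from the pose commanded when the call began, along the tool's axes at that moment; what a row does not reach only later rows make up. A row lasts 1/8 s, in which the tool goes at most 62.5 mm and 10.7 degrees, less where a joint would pass 70% of its speed; a pose out of reach is approached as far as the arm can. A call with a gripper value outside its range is refused whole. The fingers move at their own pace and stop on an object; the grip force is fixed at half the most. Time passes only in rows, so rows that repeat a pose let the fingers close. It gives the time, the measured TCP pose, the force, the opening and the grip force at its end, in the units of the state.
- robot.get_obs(): the state, without advancing time (a new reading comes with each control period).
- robot.snapshot(name): name is "scene" or "top"; returns a dict with "image" (400x640x3 uint8, red, green, blue), "z_map" (400x640 float32, m along the optical axis (not along the pixel's ray), 0 where there is no reading), "mtx" (3x3 intrinsics, pixels), "R" (3x3) and "t" (3): a world point X has camera coordinates R X + t. Camera axes: x right, y down, z forward; pixel columns grow to the right and rows downward; lengths in m; the calibration is good to about 2 mm. A picture is of the moment at which its call begins.
- robot.close_job(): hands the job in; it is judged then, once.
The state is a dict: "time": time; "joint_positions": joint angles; "qvel": joint speeds; "joint_torque": joint torques, N m; "tool_pos": TCP position; "ee_rot": TCP orientation; "wrist_force": force on the tool from outside, world axes, zero at the start; "wrist_torque": the same for the moment, N m; "width": finger opening in m; "finger_force": force on a finger pad.
Only numpy, scipy, OpenCV 4.12 (cv2) and the standard library are available. Lean on these libraries where they do the work, as an engineer would, in place of code of your own. Each camera call takes 0.05 s, during which the arm holds its last target. There are 200 camera calls.

## Working session

There is one attempt and no reset: what is moved stays moved. The work goes in short steps, Python scripts to look and compute and a tool call to move; the robot and the scene stay as the last step left them, time stands still between calls to the robot, and variables do not carry over. Pictures are saved under pics/ and viewed, at most 14 in all, crops included, and the job is handed in when it is done.

Besides the shell and the picture viewer there is one more tool, called after "Call:" by a JSON object that holds its "api" and its "payload", one argument or row to a line. carry_out: Moves the arm, as the interface text tells. Its arguments: {"type":"object","properties":{"steps":{"type":"array","items":{"type":"array"}}},"required":["steps"]}

```bash
mkdir -p pics; ls; cat > h.py <<'E'
from bench import robot
import cv2, numpy as np
def snap(n, save=None):
    s=robot.snapshot(n)
    if save: cv2.imwrite('pics/'+save, s['image'][:,:,::-1])
    return s
def pts(s):
    z=s['z_map']; v,u=np.mgrid[:z.shape[0],:z.shape[1]]
    c=np.stack([u,v,np.ones_like(u)],-1)@np.linalg.inv(s['mtx']).T*z[...,None]
    return (c-s['t'])@s['R']
E
python3 - <<'E'
from h import *
for n in('scene','top'):
    s=snap(n,n+'1.png'); np.savez(n+'1.npz',**s)
    print(n,s['mtx'].tolist(),s['R'].round(3).tolist(),s['t'].round(3).tolist())
print(robot.get_obs())
E
```

```text
pics
scene [[442.4255090652415, 0.0, 320.55539331592814], [0.0, 442.4255090652415, 202.0859188327993], [0.0, 0.0, 1.0]] [[-0.402, 0.916, -0.003], [0.549, 0.239, -0.801], [-0.733, -0.324, -0.599]] [0.174, -0.285, 1.539]
top [[419.39720844857294, 0.0, 318.24990384599045], [0.0, 419.39720844857294, 207.50881238826955], [0.0, 0.0, 1.0]] [[0.007, -1.0, -0.014], [-0.997, -0.006, -0.072], [0.072, 0.015, -0.997]] [0.051, 0.578, 1.152]
{'time': 0.1, 'joint_positions': array([ 1.24292884e+00,  8.78597623e-02,  1.37210354e+00,  4.35729102e-06,
        1.68359008e+00, -1.03060000e-01]), 'qvel': array([ 0.00074718, -0.00134889, -0.00506228,  0.0015758 , -0.00043289,
       -0.00065396]), 'joint_torque': array([ 2.27017190e-03, -3.41252375e+01, -3.03302336e+01,  7.19187339e-02,
        3.03983619e-02, -1.19717683e-04]), 'tool_pos': array([0.12242663, 0.53569355, 0.20443267]), 'ee_rot': array([-3.13964277e+00, -2.06022810e-04,  2.91678546e+00]), 'wrist_force': array([ 0.43133427, -0.01403069,  0.13397313]), 'wrist_torque': array([ 0.02743173,  0.07767325, -0.005096  ]), 'finger_force': 0.0, 'width': 0.0936982120628599}
```

View pics/top1.png

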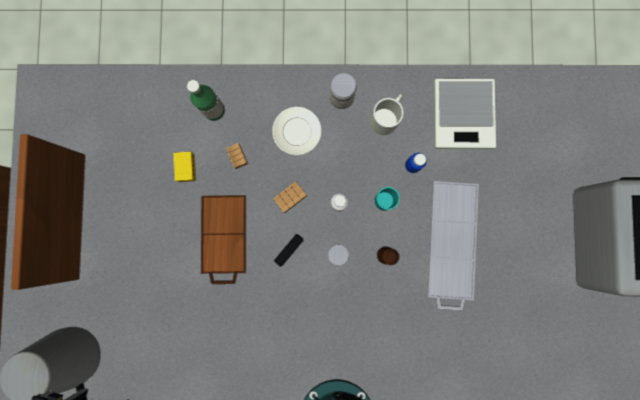

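View pics/scene1.png

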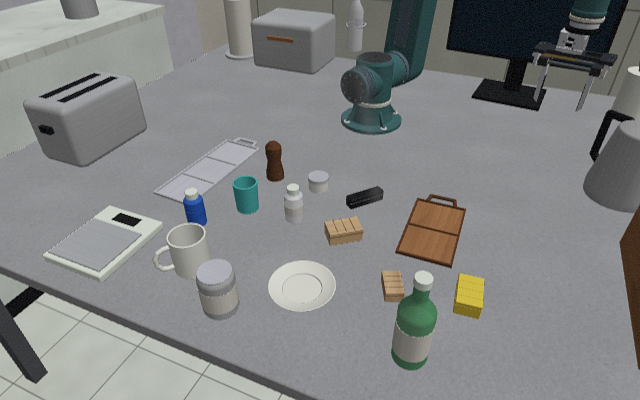

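The top view shows the alu tray at (454,240), handle near (450,303), and the wood tray at (223,234), handle near (223,278). The stock is the cup at (387,198), bottle (339,201), pill box (290,197), case (289,250), jar (338,255) and mill (388,256). The look-alikes are blue (416,162), small box (236,155) and yellow (184,166).

```bash
cat > m.py <<'E'
from h import *
def load(n): return dict(np.load(n+'1.npz'))
def at(s,u,v,z):   # ray onto plane z
    d=s['R'].T@np.linalg.inv(s['mtx'])@np.array([u,v,1.]); c=-s['R'].T@s['t']
    return c+d*(z-c[2])/d[2]
def objs(s,lo=.012,box=(.2,.9,-.5,.5)):
    P=pts(s); m=(s['z_map']>0)&(P[...,2]>lo)&(P[...,2]<.2)&(P[...,0]>box[0])&(P[...,0]<box[1])&(P[...,1]>box[2])&(P[...,1]<box[3])
    n,l,st,c=cv2.connectedComponentsWithStats(m.astype(np.uint8))
    for i in range(1,n):
        if st[i,4]<60: continue
        Q=P[l==i]; zt=np.percentile(Q[:,2],95); T=Q[Q[:,2]>zt-.008]
        r=cv2.minAreaRect((T[:,:2]*1000).astype(np.float32))
        print(c[i].round(),st[i,4],'ztop %.3f'%zt,'rgb',np.median(s['image'][l==i],0),'rect mm',np.round(r[0]),np.round(r[1]),'ang %.1f'%r[2])
E
python3 - <<'E'
from m import *
objs(load('top')); print(); objs(load('scene'))
s=load('top'); P=pts(s)
for nm,(a,b,c,d) in dict(wood=(195,275,190,254),alu=(170,310,420,485)).items():
    Z=P[a:b,c:d]; m=((Z[...,2]>.0035)&(Z[...,2]<.012)).astype(np.uint8)
    m=cv2.morphologyEx(m,cv2.MORPH_OPEN,np.ones((3,3)))
    Q=Z[m>0]; r=cv2.minAreaRect((Q[:,:2]*1000).astype(np.float32)); print(nm,r,np.median(Z[...,2]))
print(np.median(P[300:330,250:300,2]))
E
```

```text
[206. 101.] 847 ztop 0.198 rgb [49. 74. 58.] rect mm [860. 358.] [29. 28.] ang 59.1
[342.  95.] 516 ztop 0.102 rgb [115.5 116.5 114. ] rect mm [884. -11.] [64. 32.] ang 89.1
[387. 114.] 640 ztop 0.090 rgb [121.  122.  110.5] rect mm [ 829. -132.] [78. 79.] ang 64.4
[465. 121.] 3182 ztop 0.028 rgb [140. 145. 145.] rect mm [ 825. -360.] [167. 149.] ang 89.9
[296. 130.] 668 ztop 0.020 rgb [212.5 214.  199. ] rect mm [798. 118.] [137. 134.] ang 0.5
[236. 155.] 316 ztop 0.030 rgb [161. 125.  81.] rect mm [725. 287.] [62. 38.] ang 24.4
[184. 166.] 577 ztop 0.038 rgb [221. 201.  34.] rect mm [693. 434.] [80. 51.] ang 5.6
[416. 162.] 311 ztop 0.097 rgb [ 55.  75. 149.] rect mm [ 702. -214.] [27. 27.] ang 2.0
[290. 197.] 535 ztop 0.038 rgb [173. 135.  87.] rect mm [608. 134.] [50. 80.] ang 38.0
[388. 198.] 272 ztop 0.081 rgb [ 34. 108. 103.] rect mm [ 600. -132.] [59. 59.] ang 88.1
[339. 202.] 248 ztop 0.097 rgb [195.5 196.  192.5] rect mm [592.  -4.] [29. 26.] ang 0.4
[289. 250.] 372 ztop 0.035 rgb [22. 22. 23.] rect mm [460. 135.] [28. 99.] ang 50.3
[338. 254.] 322 ztop 0.043 rgb [162. 164.
[... 686 characters left out ...]
7 rgb [157. 159. 162.] rect mm [ 828. -358.] [146. 167.] ang 0.3
[343. 229.] 738 ztop 0.036 rgb [172.  145.5 110. ] rect mm [610. 135.] [55. 80.] ang 39.5
[301. 283.] 910 ztop 0.019 rgb [201. 201. 194.] rect mm [798. 119.] [138. 138.] ang 4.2
[411. 319.] 3474 ztop 0.194 rgb [ 93. 109.  90.] rect mm [862. 360.] [29. 30.] ang 75.2
[469. 294.] 1020 ztop 0.037 rgb [205. 184.  68.] rect mm [694. 436.] [83. 50.] ang 4.9
wood ((503.3468933105469, 323.76995849609375), (220.2965850830078, 126.59375762939453), 1.0526236295700073) 0.0021037467048616847
alu ((481.07318115234375, -323.9756774902344), (127.50920104980469, 343.5824279785156), 86.29461669921875) 0.0019779203993028206
-0.00016654965396237952
```

```bash
cat > go.py <<'E'
# go.py x y z phi(deg closing dir) [x y z phi ...] : tool-frame shift/turn for each target, chained within one call from present pose
import sys; from h import *
def rel(tx,ty,tz,phi,p,yaw):
    d=np.array([tx,ty,tz])-p; c,s=np.cos(yaw),np.sin(yaw)
    t=(np.degrees(yaw)-90-phi+90)%180-90
    return np.round([d[0]*c+d[1]*s,d[0]*s-d[1]*c,-d[2]],3).tolist(),round(t/10,2)
if __name__=='__main__':
    o=robot.get_obs(); a=list(map(float,sys.argv[1:]))
    print('t',o['time'],o['tool_pos'].round(3),o['ee_rot'].round(3),'w',round(o['width'],4),'j6 %.2f'%o['joint_positions'][5])
    for i in range(0,len(a),4): print(rel(*a[i:i+4],o['tool_pos'],o['ee_rot'][2]))
E
python3 - <<'E'
from m import *
for n in('top','scene'):
    s=load(n);P=pts(s)
    g=(P[...,2]>.001)&(P[...,2]<.013)
    for nm,y0 in(('wood',.324),('alu',-.324)):
        m=(g&(abs(P[...,1]-y0)<.11)&(P[...,0]>.25)&(P[...,0]<.72)).astype(np.uint8)
        m=cv2.morphologyEx(m,cv2.MORPH_CLOSE,np.ones((5,5)))
        # rasterise on 1 mm ground grid, open out the loop handle
        G=np.zeros((500,240),np.uint8); Q=P[m>0]
        G[((Q[:,0]-.25)*1000).astype(int).clip(0,499),((Q[:,1]-y0+.12)*1000).astype(int).clip(0,239)]=255
        G=cv2.morphologyEx(G,cv2.MORPH_CLOSE,np.ones((25,25)))
        k=91; G=cv2.morphologyEx(G,cv2.MORPH_OPEN,cv2.getStructuringElement(cv2.MORPH_ELLIPSE,(k,k)))
        c=max(cv2.findContours(G,0,2)[0],key=cv2.contourArea)
        r=cv2.minAreaRect(c); print(n,nm,'x %.0f y %.0f'%(r[0][1]+250,r[0][0]+y0*1000-120),r[1],r[2])
E
python3 go.py .609 .1345 .15 38.5
```

```text
top wood x 484 y 324 (469.0, 239.0) 90.0
top alu x 484 y -324 (467.99993896484375, 238.99996948242188) 90.0
scene wood x 456 y 327 (422.5036926269531, 228.05140686035156) 86.83964538574219
scene alu x 487 y -323 (219.48074340820312, 448.3262939453125) 1.7623909711837769
t 0.1 [0.122 0.536 0.204] [-3.14  -0.     2.917] w 0.0937 j6 -0.10
([-0.564, -0.283, 0.054], np.float64(3.86))
```

```bash
python3 - <<'E'
from m import *
s=load('top'); I=s['image'].astype(int)
sub=I[165:315,415:495]; 
bg=np.median(I[320:360,420:500].reshape(-1,3),0); print('bg',bg,'tray',I[230,445],I[200,460])
m=np.zeros(I.shape[:2],np.uint8); m[165:315,415:495]=(sub.sum(-1)>(bg.sum()+I[230,445].sum())/2+0)*255
m=cv2.morphologyEx(m,cv2.MORPH_CLOSE,np.ones((5,5)));m=cv2.morphologyEx(m,cv2.MORPH_OPEN,np.ones((21,21)))
c=max(cv2.findContours(m,0,2)[0],key=cv2.contourArea)
for z in(.0,.008):
    q=np.array([at(s,u,v,z)[:2]*1000 for u,v in c[:,0]],np.float32); print(z,cv2.minAreaRect(q))
b=cv2.boxPoints(cv2.minAreaRect(c)); print(b)
E
```

```text
bg [120. 122. 123.] tray [163 166 172] [169 172 179]
0.0 ((490.7322998046875, -326.53875732421875), (126.72498321533203, 326.9051818847656), 86.488037109375)
0.008 ((490.75335693359375, -324.09674072265625), (125.87378692626953, 324.7094421386719), 86.48804473876953)
[[427.95148 297.16464]
 [432.76776 181.57365]
 [478.1889  183.46619]
 [473.37262 299.0572 ]]
```

Call:
{"api": "carry_out", "payload": {
  "steps": [
    [[0,0,-0.05],1,-1],
    [[-0.14,-0.07,-0.05],2,-1],
    [[-0.28,-0.14,-0.05],3,-1],
    [[-0.42,-0.21,-0.02],3.86,-1],
    [[-0.564,-0.283,0.03],3.86,-1],
    [[-0.564,-0.283,0.054],3.86,-1],
    [[-0.564,-0.283,0.054],3.86,-1],
    [[-0.564,-0.283,0.054],3.86,-1],
    [[-0.564,-0.283,0.054],3.86,-1],
    [[-0.564,-0.283,0.054],3.86,-1]
  ]
}}

```text
time: 1.35
tool_pos: [0.5505, 0.1825, 0.1685]
ee_rot: [-3.141, -0.001, 2.243]
wrist_force: [1.4, 1.3, 0.6]
width: 0.0939
finger_force: 0.0
```

Trays match their sizes: alu is at (0.491,-0.324), axis -3.5°, and wood at (0.503,0.324), axis +1°.

```bash
python3 go.py .609 .1345 .15 38.5 .609 .1345 .008 38.5
```

```text
t 1.35 [0.551 0.183 0.168] [-3.141e+00 -1.000e-03  2.243e+00] w 0.0939 j6 -0.45
([-0.074, 0.016, 0.018], np.float64(0.0))
([-0.074, 0.016, 0.16], np.float64(0.0))
```

Call:
{"api": "carry_out", "payload": {
  "steps": [
    [[-0.037,0.008,0.01],0,-1],
    [[-0.074,0.016,0.018],0,-1],
    [[-0.074,0.016,0.018],0,-1],
    [[-0.074,0.016,0.018],0,-1]
  ]
}}

```text
time: 1.85
tool_pos: [0.6075, 0.1365, 0.151]
ee_rot: [-3.141, -0.001, 2.243]
wrist_force: [-0.2, 0.1, -0.4]
width: 0.0942
finger_force: 0.0
```

```bash
python3 go.py .609 .1345 .008 38.5
```

```text
t 1.85 [0.607 0.136 0.151] [-3.141e+00 -1.000e-03  2.243e+00] w 0.0942 j6 -0.54
([-0.002, -0.0, 0.143], np.float64(0.0))
```

Call:
{"api": "carry_out", "payload": {
  "steps": [
    [[-0.002,0,0.05],0,-1],
    [[-0.002,0,0.1],0,-1],
    [[-0.002,0,0.13],0,-1],
    [[-0.002,0,0.143],0,-1],
    [[-0.002,0,0.143],0,-1],
    [[-0.002,0,0.143],0,1],
    [[-0.002,0,0.143],0,1],
    [[-0.002,0,0.143],0,1],
    [[-0.002,0,0.143],0,1],
    [[-0.002,0,0.143],0,1]
  ]
}}

```text
time: 3.1
tool_pos: [0.6093, 0.1343, 0.0086]
ee_rot: [-3.141, 0.0, 2.243]
wrist_force: [-0.7, -0.4, -0.0]
width: 0.0497
finger_force: 30.0
```

```bash
python3 go.py .609 .1345 .20 38.5 .491 -.324 .20 -3.5
```

```text
t 3.1 [0.609 0.134 0.009] [-3.141  0.     2.243] w 0.0497 j6 -0.55
([0.0, -0.0, -0.191], np.float64(0.0))
([-0.285, -0.378, -0.191], np.float64(4.2))
```

Call:
{"api": "carry_out", "payload": {
  "steps": [
    [[0,0,-0.05],0,1],
    [[0,0,-0.1],0,1],
    [[0,0,-0.15],0,1],
    [[-0.02,-0.03,-0.191],0.5,1],
    [[-0.05,-0.07,-0.191],1.2,1],
    [[-0.09,-0.12,-0.191],1.9,1],
    [[-0.13,-0.17,-0.191],2.6,1],
    [[-0.17,-0.22,-0.191],3.2,1],
    [[-0.21,-0.275,-0.191],4.2,1],
    [[-0.25,-0.33,-0.191],4.2,1]
  ]
}}

```text
time: 4.35
tool_pos: [0.5101, -0.2533, 0.199]
ee_rot: [-3.142, -0.0, 1.509]
wrist_force: [0.2, 0.5, -0.9]
width: 0.0499
finger_force: 30.0
```

```bash
python3 go.py .491 -.324 .20 -3.5
```

```text
t 4.35 [ 0.51  -0.253  0.199] [-3.142 -0.     1.509] w 0.0499 j6 -0.50
([-0.072, -0.015, -0.001], np.float64(-0.0))
```

Call:
{"api": "carry_out", "payload": {
  "steps": [
    [[-0.03,-0.007,0.02],0,1],
    [[-0.06,-0.012,0.06],0,1],
    [[-0.06,-0.012,0.1],0,1],
    [[-0.06,-0.012,0.14],0,1],
    [[-0.06,-0.012,0.14],0,1],
    [[-0.06,-0.012,0.14],0,1]
  ]
}}

```text
time: 5.1
tool_pos: [0.4962, -0.3112, 0.0608]
ee_rot: [3.14, 0.001, 1.51]
wrist_force: [0.2, 0.3, -1.4]
width: 0.0495
finger_force: 30.0
```

```bash
python3 go.py .491 -.324 .012 -3.5
```

```text
t 5.1 [ 0.496 -0.311  0.061] [3.14e+00 1.00e-03 1.51e+00] w 0.0495 j6 -0.60
([-0.013, -0.004, 0.049], np.float64(0.0))
```

Call:
{"api": "carry_out", "payload": {
  "steps": [
    [[-0.013,-0.004,0.025],0,1],
    [[-0.013,-0.004,0.04],0,1],
    [[-0.013,-0.004,0.049],0,1],
    [[-0.013,-0.004,0.049],0,1],
    [[-0.013,-0.004,0.049],0,-0.5],
    [[-0.013,-0.004,0.049],0,-0.5],
    [[-0.013,-0.004,0.049],0,-0.5],
    [[-0.013,-0.004,0.0],0,-0.5],
    [[-0.013,-0.004,-0.06],0,-1],
    [[-0.013,-0.004,-0.12],0,-1]
  ]
}}

```text
time: 6.35
tool_pos: [0.4903, -0.3232, 0.1809]
ee_rot: [-3.141, -0.0, 1.51]
wrist_force: [-0.2, -0.8, -0.2]
width: 0.0871
finger_force: 0.0
```

```bash
python3 go.py .601 -.132 .2 86.5 .601 -.132 .2 -33.5
```

```text
t 6.35 [ 0.49  -0.323  0.181] [-3.141 -0.     1.51 ] w 0.0871 j6 -0.62
([0.198, 0.099, -0.019], np.float64(-9.0))
([0.198, 0.099, -0.019], np.float64(3.0))
```

Call:
{"api": "carry_out", "payload": {
  "steps": [
    [[0.03,0.01,-0.02],1,-1],
    [[0.06,0.03,-0.019],2,-1],
    [[0.1,0.05,-0.019],3,-1],
    [[0.14,0.07,-0.019],4,-1],
    [[0.17,0.09,-0.019],5,-1],
    [[0.198,0.099,-0.019],6,-1],
    [[0.198,0.099,-0.019],7,-1],
    [[0.198,0.099,-0.019],8,-1],
    [[0.198,0.099,-0.019],9,-1],
    [[0.198,0.099,-0.019],9,-1]
  ]
}}

```text
time: 7.6
tool_pos: [0.6014, -0.1318, 0.1984]
ee_rot: [-3.142, 0.0, -0.059]
wrist_force: [-1.0, -0.1, 0.8]
width: 0.0942
finger_force: 0.0
```

```bash
python3 go.py .601 -.132 .03 86.5
```

```text
t 7.6 [ 0.601 -0.132  0.198] [-3.142  0.    -0.059] w 0.0942 j6 1.32
([-0.0, 0.0, 0.168], np.float64(0.01))
```

Call:
{"api": "carry_out", "payload": {
  "steps": [
    [[0,0,0.05],0,-1],
    [[0,0,0.1],0,-1],
    [[0,0,0.14],0,-1],
    [[0,0,0.168],0,-1],
    [[0,0,0.168],0,-1],
    [[0,0,0.168],0,1],
    [[0,0,0.168],0,1],
    [[0,0,0.168],0,1],
    [[0,0,0.168],0,1],
    [[0,0,0.168],0,1]
  ]
}}

```text
time: 8.85
tool_pos: [0.6022, -0.1319, 0.0316]
ee_rot: [3.141, -0.002, -0.061]
wrist_force: [-0.9, 0.8, 3.6]
width: 0.0612
finger_force: 30.0
```

```bash
python3 go.py .601 -.132 .21 86.5 .386 -.3177 .21 86.5
```

```text
t 8.85 [ 0.602 -0.132  0.032] [ 3.141e+00 -2.000e-03 -6.100e-02] w 0.0612 j6 1.32
([-0.001, 0.0, -0.178], np.float64(0.0))
([-0.205, 0.199, -0.178], np.float64(0.0))
```

Call:
{"api": "carry_out", "payload": {
  "steps": [
    [[0,0,-0.05],0,1],
    [[0,0,-0.1],0,1],
    [[0,0,-0.15],0,1],
    [[0,0.01,-0.178],0,1],
    [[-0.03,0.04,-0.178],0,1],
    [[-0.07,0.08,-0.178],0,1],
    [[-0.11,0.12,-0.178],0,1],
    [[-0.15,0.16,-0.178],0,1],
    [[-0.205,0.199,-0.178],0,1],
    [[-0.205,0.199,-0.178],0,1]
  ]
}}

```text
time: 10.1
tool_pos: [0.3818, -0.3197, 0.2081]
ee_rot: [3.141, 0.001, -0.066]
wrist_force: [-0.1, 0.2, -0.9]
width: 0.0611
finger_force: 30.0
```

```bash
python3 go.py .386 -.3177 .035 86.5
```

```text
t 10.1 [ 0.382 -0.32   0.208] [ 3.141e+00  1.000e-03 -6.600e-02] w 0.0611 j6 0.83
([0.004, -0.002, 0.173], np.float64(-0.03))
```

Call:
{"api": "carry_out", "payload": {
  "steps": [
    [[0.004,-0.002,0.05],0,1],
    [[0.004,-0.002,0.1],0,1],
    [[0.004,-0.002,0.145],0,1],
    [[0.004,-0.002,0.165],0,1],
    [[0.004,-0.002,0.173],0,1],
    [[0.004,-0.002,0.173],0,1],
    [[0.004,-0.002,0.173],0,-0.7],
    [[0.004,-0.002,0.173],0,-0.7],
    [[0.004,-0.002,0.173],0,-0.7],
    [[0.004,-0.002,0.13],0,-1]
  ]
}}

```text
time: 11.35
tool_pos: [0.3866, -0.3141, 0.0751]
ee_rot: [-3.135, 0.007, -0.061]
wrist_force: [-0.0, -0.4, -0.5]
width: 0.0868
finger_force: 0.0
```

```bash
python3 go.py .386 -.3177 .2 86.5 .449 0.0 .2 86.5
```

```text
t 11.35 [ 0.387 -0.314  0.075] [-3.135  0.007 -0.061] w 0.0868 j6 0.84
([-0.0, 0.004, -0.125], np.float64(0.0))
([0.043, -0.317, -0.125], np.float64(0.0))
```

Call:
{"api": "carry_out", "payload": {
  "steps": [
    [[0,0.004,-0.06],0,-1],
    [[0,0,-0.11],0,-1],
    [[0.005,-0.03,-0.13],0,-1],
    [[0.01,-0.08,-0.13],0,-1],
    [[0.017,-0.13,-0.13],0,-1],
    [[0.024,-0.18,-0.13],0,-1],
    [[0.03,-0.23,-0.13],0,-1],
    [[0.037,-0.28,-0.13],0,-1],
    [[0.043,-0.317,-0.12],0,-1],
    [[0.043,-0.317,-0.12],0,-1]
  ]
}}

```text
time: 12.6
tool_pos: [0.4507, -0.0004, 0.1977]
ee_rot: [-3.141, 0.001, -0.056]
wrist_force: [-0.4, 0.2, 0.1]
width: 0.0942
finger_force: 0.0
```

```bash
python3 go.py .449 0.0 .011 86.5
```

```text
t 12.6 [ 0.451 -0.     0.198] [-3.141e+00  1.000e-03 -5.600e-02] w 0.0942 j6 1.50
([-0.002, -0.0, 0.187], np.float64(0.03))
```

Call:
{"api": "carry_out", "payload": {
  "steps": [
    [[-0.002,0,0.05],0,-1],
    [[-0.002,0,0.1],0,-1],
    [[-0.002,0,0.145],0,-1],
    [[-0.002,0,0.175],0,-1],
    [[-0.002,0,0.187],0,-1],
    [[-0.002,0,0.187],0,1],
    [[-0.002,0,0.187],0,1],
    [[-0.002,0,0.187],0,1],
    [[-0.002,0,0.187],0,1],
    [[-0.002,0,0.187],0,1]
  ]
}}

```text
time: 13.85
tool_pos: [0.4497, -0.0021, 0.0123]
ee_rot: [-3.141, -0.002, -0.061]
wrist_force: [0.7, 0.3, 3.4]
width: 0.0551
finger_force: 30.0
```

```bash
python3 go.py .449 0.0 .2 86.5 .5956 -.3305 .2 86.5
```

```text
t 13.85 [ 0.45  -0.002  0.012] [-3.141e+00 -2.000e-03 -6.100e-02] w 0.0551 j6 1.50
([-0.001, -0.002, -0.188], np.float64(0.0))
([0.166, 0.319, -0.188], np.float64(0.0))
```

Call:
{"api": "carry_out", "payload": {
  "steps": [
    [[0,0,-0.05],0,1],
    [[0,0,-0.1],0,1],
    [[0,0,-0.15],0,1],
    [[0.005,0.01,-0.188],0,1],
    [[0.03,0.06,-0.188],0,1],
    [[0.055,0.11,-0.188],0,1],
    [[0.08,0.16,-0.188],0,1],
    [[0.11,0.21,-0.188],0,1],
    [[0.14,0.265,-0.188],0,1],
    [[0.166,0.319,-0.188],0,1]
  ]
}}

```text
time: 15.1
tool_pos: [0.5958, -0.3325, 0.1984]
ee_rot: [-3.141, 0.001, -0.061]
wrist_force: [0.7, -0.1, -0.2]
width: 0.0553
finger_force: 30.0
```

```bash
python3 go.py .5956 -.3305 .0155 86.5
```

```text
t 15.1 [ 0.596 -0.333  0.198] [-3.141e+00  1.000e-03 -6.100e-02] w 0.0553 j6 1.04
([-0.0, -0.002, 0.183], np.float64(0.0))
```

Call:
{"api": "carry_out", "payload": {
  "steps": [
    [[0,-0.002,0.05],0,1],
    [[0,-0.002,0.1],0,1],
    [[0,-0.002,0.15],0,1],
    [[0,-0.002,0.175],0,1],
    [[0,-0.002,0.183],0,1],
    [[0,-0.002,0.183],0,1],
    [[0,-0.002,0.183],0,-0.5],
    [[0,-0.002,0.183],0,-0.5],
    [[0,-0.002,0.183],0,-0.5],
    [[0,-0.002,0.13],0,-0.7]
  ]
}}

```text
time: 16.35
tool_pos: [0.5921, -0.3266, 0.0636]
ee_rot: [-3.135, 0.011, -0.061]
wrist_force: [0.2, -0.7, -0.1]
width: 0.0769
finger_force: 0.0
```

```bash
python3 go.py .596 -.331 .2 86.5 .593 -.003 .2 86.5
```

```text
t 16.35 [ 0.592 -0.327  0.064] [-3.135  0.011 -0.061] w 0.0769 j6 1.04
([0.004, 0.004, -0.136], np.float64(0.0))
([-0.019, -0.323, -0.136], np.float64(0.0))
```

Call:
{"api": "carry_out", "payload": {
  "steps": [
    [[0,0,-0.06],0,-1],
    [[0,0,-0.11],0,-1],
    [[0,-0.03,-0.136],0,-1],
    [[-0.005,-0.08,-0.136],0,-1],
    [[-0.008,-0.13,-0.136],0,-1],
    [[-0.011,-0.18,-0.136],0,-1],
    [[-0.014,-0.23,-0.136],0,-1],
    [[-0.017,-0.28,-0.136],0,-1],
    [[-0.019,-0.323,-0.136],0,-1],
    [[-0.019,-0.323,-0.136],0,-1]
  ]
}}

```text
time: 17.6
tool_pos: [0.596, -0.0023, 0.2059]
ee_rot: [-3.141, -0.001, -0.056]
wrist_force: [0.2, -1.2, 0.2]
width: 0.0941
finger_force: 0.0
```

```bash
python3 go.py .593 -.003 .031 91
```

```text
t 17.6 [ 0.596 -0.002  0.206] [-3.141e+00 -1.000e-03 -5.600e-02] w 0.0941 j6 1.53
([-0.003, 0.001, 0.175], np.float64(-0.42))
```

Call:
{"api": "carry_out", "payload": {
  "steps": [
    [[-0.003,0.001,0.05],-0.4,-1],
    [[-0.003,0.001,0.1],-0.4,-1],
    [[-0.003,0.001,0.145],-0.4,-1],
    [[-0.003,0.001,0.17],-0.4,-1],
    [[-0.003,0.001,0.175],-0.4,-1],
    [[-0.003,0.001,0.175],-0.4,1],
    [[-0.003,0.001,0.175],-0.4,1],
    [[-0.003,0.001,0.175],-0.4,1],
    [[-0.003,0.001,0.175],-0.4,1],
    [[-0.003,0.001,0.175],-0.4,1]
  ]
}}

```text
time: 18.85
tool_pos: [0.5933, -0.0055, 0.0309]
ee_rot: [-3.14, -0.001, 0.009]
wrist_force: [-0.1, 1.6, 1.5]
width: 0.0472
finger_force: 0.8
```

```bash
python3 go.py .593 -.003 .2 91 .451 .323 .2 91
```

```text
t 18.85 [ 0.593 -0.005  0.031] [-3.14e+00 -1.00e-03  9.00e-03] w 0.0472 j6 1.46
([-0.0, -0.002, -0.169], np.float64(-0.05))
([-0.139, -0.33, -0.169], np.float64(-0.05))
```

Call:
{"api": "carry_out", "payload": {
  "steps": [
    [[0,0,0],0,1],
    [[0,0,0],0,1],
    [[0,0,-0.05],0,1],
    [[0,0,-0.1],0,1],
    [[0,0,-0.15],0,1],
    [[-0.01,-0.03,-0.169],0,1],
    [[-0.03,-0.08,-0.169],0,1],
    [[-0.055,-0.13,-0.169],0,1],
    [[-0.075,-0.18,-0.169],0,1],
    [[-0.095,-0.23,-0.169],0,1]
  ]
}}

```text
time: 20.1
tool_pos: [0.495, 0.2237, 0.1984]
ee_rot: [3.14, 0.001, 0.008]
wrist_force: [-0.2, 0.5, -1.6]
width: 0.0457
finger_force: 30.0
```

```bash
python3 go.py .451 .323 .2 91
```

```text
t 20.1 [0.495 0.224 0.198] [3.14e+00 1.00e-03 8.00e-03] w 0.0457 j6 1.88
([-0.043, -0.1, -0.002], np.float64(-0.05))
```

Call:
{"api": "carry_out", "payload": {
  "steps": [
    [[-0.02,-0.05,0],0,1],
    [[-0.043,-0.1,0],0,1],
    [[-0.043,-0.1,0.02],0,1],
    [[-0.043,-0.1,0.06],0,1],
    [[-0.043,-0.1,0.1],0,1],
    [[-0.043,-0.1,0.13],0,1],
    [[-0.043,-0.1,0.13],0,1]
  ]
}}

```text
time: 20.98
tool_pos: [0.4496, 0.3207, 0.0653]
ee_rot: [3.137, 0.007, 0.009]
wrist_force: [-0.8, -1.8, -1.9]
width: 0.0455
finger_force: 30.0
```

```bash
python3 go.py .451 .323 .0345 91
```

```text
t 20.975 [0.45  0.321 0.065] [3.137 0.007 0.009] w 0.0455 j6 2.08
([0.001, -0.002, 0.031], np.float64(-0.05))
```

Call:
{"api": "carry_out", "payload": {
  "steps": [
    [[0.001,-0.002,0.02],0,1],
    [[0.001,-0.002,0.031],0,1],
    [[0.001,-0.002,0.031],0,1],
    [[0.001,-0.002,0.031],0,1],
    [[0.001,-0.002,0.031],0,-0.4],
    [[0.001,-0.002,0.031],0,-0.5],
    [[0.001,-0.002,0.031],0,-0.5],
    [[0.001,-0.002,-0.03],0,-0.5],
    [[0.001,-0.002,-0.09],0,-1],
    [[0.001,-0.002,-0.135],0,-1]
  ]
}}

```text
time: 22.22
tool_pos: [0.4535, 0.325, 0.2078]
ee_rot: [-3.14, -0.003, 0.009]
wrist_force: [-0.3, -0.3, -0.3]
width: 0.0871
finger_force: 0.0
```

```bash
python3 go.py .462 .136 .2 50.5
```

```text
t 22.225 [0.454 0.325 0.208] [-3.14e+00 -3.00e-03  9.00e-03] w 0.0871 j6 2.08
([0.007, 0.189, 0.008], np.float64(4.0))
```

Call:
{"api": "carry_out", "payload": {
  "steps": [
    [[0,0.03,0],-1,-1],
    [[0,0.06,0],-2,-1],
    [[0,0.09,0],-3,-1],
    [[0.003,0.12,0],-4,-1],
    [[0.005,0.15,0],-5,-1],
    [[0.007,0.189,0.008],-6,-1],
    [[0.007,0.189,0.008],-7,-1],
    [[0.007,0.189,0.008],-8,-1],
    [[0.007,0.189,0.008],-9,-1],
    [[0.007,0.189,0.008],-10,-1]
  ]
}}

```text
time: 23.48
tool_pos: [0.4618, 0.1357, 0.1966]
ee_rot: [3.141, -0.0, 1.76]
wrist_force: [0.2, 0.7, 0.3]
width: 0.0941
finger_force: 0.0
```

```bash
python3 go.py .462 .136 .1 50.5; python3 -c "
from h import *; snap('scene','scene2.png')"
```

```text
t 23.475 [0.462 0.136 0.197] [ 3.141 -0.     1.76 ] w 0.0941 j6 -0.02
([0.0, 0.0, 0.097], np.float64(-3.97))
```

View pics/scene2.png

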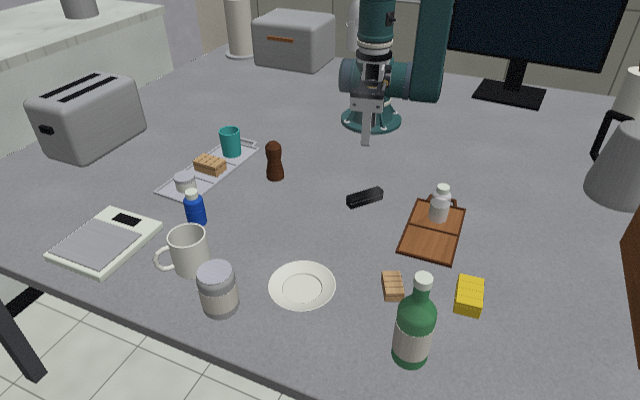

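The cup (230,142), pill box (210,163) and jar (185,182) stand in the alu tray, and the bottle (440,203) in the wood tray's handle bay. The mill (274,160) hasn't moved and the case is still at (364,197).

Call:
{"api": "carry_out", "payload": {
  "steps": [
    [[0,0,0.04],-1,-1],
    [[0,0,0.08],-2,-1],
    [[0,0,0.1],-3,-1],
    [[0,0,0.1],-3.97,-1],
    [[0,0,0.14],-3.97,-1],
    [[0,0,0.19],-3.97,-1],
    [[0,0,0.19],-3.97,-1],
    [[0,0,0.19],-3.97,1],
    [[0,0,0.19],-3.97,1],
    [[0,0,0.19],-3.97,1]
  ]
}}

```text
time: 24.78
tool_pos: [0.4627, 0.1359, 0.0078]
ee_rot: [3.14, 0.002, 2.447]
wrist_force: [0.8, -0.1, 0.6]
width: 0.0675
finger_force: 0.0
```

Call:
{"api": "carry_out", "payload": {
  "steps": [
    [[0,0,0],0,1],
    [[0,0,0],0,1],
    [[0,0,0],0,1],
    [[0,0,0],0,1]
  ]
}}

```text
time: 25.28
tool_pos: [0.4616, 0.1357, 0.0063]
ee_rot: [-3.141, -0.0, 2.447]
wrist_force: [0.0, 1.1, 0.6]
width: 0.0278
finger_force: 30.2
```

```bash
python3 go.py .462 .136 .2 50.5 .556 .325 .2 1
```

```text
t 25.275 [0.462 0.136 0.006] [-3.141 -0.     2.447] w 0.0278 j6 -0.71
([-0.0, 0.0, -0.194], np.float64(-0.03))
([0.049, 0.206, -0.194], np.float64(4.92))
```

Call:
{"api": "carry_out", "payload": {
  "steps": [
    [[0,0,-0.05],0,1],
    [[0,0,-0.1],0,1],
    [[0,0,-0.15],0.5,1],
    [[0.005,0.02,-0.194],1,1],
    [[0.015,0.06,-0.194],2,1],
    [[0.025,0.1,-0.194],3,1],
    [[0.035,0.14,-0.194],4,1],
    [[0.045,0.18,-0.194],4.9,1],
    [[0.049,0.206,-0.194],4.9,1],
    [[0.049,0.206,-0.194],4.9,1]
  ]
}}

```text
time: 26.52
tool_pos: [0.5558, 0.3264, 0.1987]
ee_rot: [-3.139, 0.001, 1.594]
wrist_force: [0.7, -1.0, -0.7]
width: 0.0278
finger_force: 30.0
```

```bash
python3 go.py .556 .325 .0095 1
```

```text
t 26.525 [0.556 0.326 0.199] [-3.139e+00  1.000e-03  1.594e+00] w 0.0278 j6 0.42
([-0.001, 0.0, 0.189], np.float64(0.03))
```

Call:
{"api": "carry_out", "payload": {
  "steps": [
    [[0,0,0.05],0,1],
    [[0,0,0.1],0,1],
    [[0,0,0.15],0,1],
    [[0,0,0.18],0,1],
    [[0,0,0.189],0,1],
    [[0,0,0.189],0,1],
    [[0,0,0.189],0,0],
    [[0,0,0.189],0,-0.2],
    [[0,0,0.189],0,-0.2],
    [[0,0,0.15],0,-0.2]
  ]
}}

```text
time: 27.78
tool_pos: [0.5532, 0.3241, 0.0468]
ee_rot: [-3.134, 0.004, 1.592]
wrist_force: [0.8, 0.9, 0.5]
width: 0.0564
finger_force: 0.0
```

Call:
{"api": "carry_out", "payload": {
  "steps": [
    [[0,0,-0.06],0,-0.2],
    [[0,0,-0.11],0,-0.2],
    [[0.01,0.06,-0.15],0,-0.2],
    [[0.03,0.12,-0.15],0,-0.2],
    [[0.1,0.16,-0.15],0,-0.2],
    [[0.15,0.16,-0.15],0,-0.2],
    [[0.15,0.16,-0.15],0,-0.2],
    [[0.15,0.16,-0.15],0,-0.2]
  ]
}}

```text
time: 28.78
tool_pos: [0.7053, 0.4744, 0.1961]
ee_rot: [3.134, -0.004, 1.593]
wrist_force: [0.8, 0.8, 3.9]
width: 0.0565
finger_force: 0.0
```

```bash
python3 - <<'E'
from m import *
s=snap('top','top3.png'); t=snap('scene','scene3.png')
objs(s); print(); objs(t); print(robot.get_obs()['tool_pos'])
E
```

```text
[206. 101.] 841 ztop 0.198 rgb [55. 82. 65.] rect mm [861. 357.] [29. 26.] ang 7.7
[342.  95.] 515 ztop 0.102 rgb [131. 132. 128.] rect mm [884. -11.] [31. 64.] ang 0.4
[387. 114.] 643 ztop 0.091 rgb [135. 136. 124.] rect mm [ 829. -132.] [78. 79.] ang 46.6
[465. 121.] 3196 ztop 0.029 rgb [155. 160. 160.] rect mm [ 825. -360.] [149. 169.] ang 0.2
[297. 130.] 634 ztop 0.020 rgb [229. 231. 218.] rect mm [798. 118.] [134. 138.] ang 89.6
[236. 155.] 320 ztop 0.030 rgb [177. 139.  91.] rect mm [725. 287.] [62. 39.] ang 24.9
[184. 166.] 580 ztop 0.038 rgb [233. 218.  38.] rect mm [693. 434.] [81. 51.] ang 4.8
[416. 162.] 311 ztop 0.097 rgb [ 62.  81. 164.] rect mm [ 702. -214.] [28. 27.] ang 4.6
[457. 202.] 374 ztop 0.046 rgb [178. 180. 188.] rect mm [ 594. -330.] [54. 55.] ang 19.6
[221. 214.] 385 ztop 0.038 rgb [24. 25. 25.] rect mm [558. 325.] [28. 98.] ang 0.6
[454. 239.] 586 ztop 0.041 rgb [189. 150.  98.] rect mm [ 493. -321.] [81. 50.] ang 86.3
[219. 252.] 315 ztop 0.100 rgb [174. 174. 169.] rect mm [453. 324.] [29. 27.] ang 3.4
[388. 256.] 323 ztop 0.114 rgb [61. 37. 21.] rect mm [
[... 344 characters left out ...]
.5] rect mm [ 494. -319.] [82. 54.] ang 86.8
[192. 237.] 3396 ztop 0.099 rgb [156. 157. 153.] rect mm [ 822. -124.] [323.  95.] ang 49.4
[440. 203.] 646 ztop 0.098 rgb [144.  141.5 139. ] rect mm [455. 325.] [28. 28.] ang 15.4
[114. 233.] 2943 ztop 0.027 rgb [161. 163. 166.] rect mm [ 827. -358.] [145. 168.] ang 0.2
[430. 238.] 652 ztop 0.036 rgb [24. 25. 27.] rect mm [560. 328.] [ 32. 100.] ang 4.1
[301. 283.] 949 ztop 0.019 rgb [205. 205. 198.] rect mm [799. 119.] [137. 137.] ang 5.6
[411. 319.] 3458 ztop 0.192 rgb [ 95. 113.  93.] rect mm [863. 360.] [29. 29.] ang 45.6
[469. 294.] 1018 ztop 0.037 rgb [209. 189.  70.] rect mm [693. 435.] [83. 50.] ang 4.9
[0.70602935 0.47259786 0.20046765]
```

View pics/top3.png

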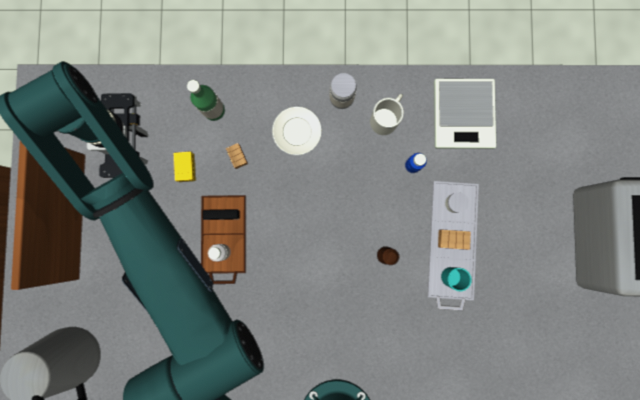

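All five things sit within about 6 mm of their bay centres at the right heights, and the mill has not moved. In the top view the case is at (221,214), bottle (219,252), jar (457,202), pill box (454,239) and cup (457,278).

```bash
python3 -c "
from bench import robot; print(robot.close_job())"
```

```text
the job is handed in; nothing more can be done
None
```

I made up both kits and handed the job in at about 29 s of the 144 s; the final images showed all five things within about 6 mm of their bay centres and the pepper mill unmoved, but no verdict was returned.

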